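# Scan a suture carton out into a practice kit

## Robot

A 6-joint arm with a two-finger parallel gripper is mounted at the origin on the work surface. World frame = base frame: x ahead of the robot, y to its left, z up, the work surface at z = 0. Lengths are in m, angles in degrees, forces in N, time in s.
With the tool pointing down it reaches from about 0.4 to 0.825 m from the base axis. Payload 7 kg.
Tool frame: the origin (TCP) lies on the front face of the gripper's body, between the roots of the fingers; the fingertips stand 66 mm ahead of it and the grasp point (between the pads) lies 47 mm ahead of it; z points along the fingers, y is the line along which they close (so a half turn about z gives the same grasp; the last joint's range is limited). The gripper opens to 88 mm and grips with 3 to 60 N. Pads are 19 mm wide; open, the fingers measure 130 mm over their backs; the gripper's body (78 mm by 193 mm) begins 47 mm behind the grasp point.
Start: joints at [89.788, 20.546, 0.682, 0, -70.136, -16.507], TCP at [0.194, 0.646, 0.292] pointing down, gripper open.
Joint ranges: [-176.03, 176.03], [-82.01, 121.73], [-58.28, 71.71], [-173.87, 95.51], [-174.79, -0.11], [-173.66, 173.66]. Speed limits (degrees/s): [136.94, 136.94, 172.46, 180, 180, 180].

## Interface

Orientations are given as [roll, pitch, yaw] about the fixed x, y, z axes, in that order (R = Rz(yaw) Ry(pitch) Rx(roll)).
In Python, from plant import ctrl gives the robot as it stands.
- The arm moves only by the tool send_rows, never from a script. Its argument "deltas" is a list of rows, each a list of 2 entries, a list of its own where there are three numbers: the shift along the tool's x, y, z each as a share of 800 mm, from -1 to 1, then the turn about the tool's z as a share of 90 degrees, from -1 to 1. A call has exactly 5 rows; each row is the pose to reach, as a shift and turn from the pose commanded when the call began, along the tool's axes at that moment; what a row does not reach only later rows make up. A row lasts 1/12 s, in which the tool goes at most 41.7 mm and 7.16 degrees, less where a joint would pass 70% of its speed; a pose out of reach is approached as far as the arm can. A call with a number of a shift or a turn outside -1 to 1 is refused whole. A call with a gripper value outside its range is refused whole. "gripper" is the opening, from 0 (shut) to 1 (fully open), set as the call begins (left out, the last holds). The fingers move at their own pace and stop on an object; the grip force is fixed at half the most. Time passes only in rows, so rows that repeat a pose let the fingers close, or fill a call up. It gives the time, the measured TCP pose, the force, the opening and the grip force at its end, in the units of the state.
- ctrl.get_obs(): the state, without advancing time (a new reading comes with each control period).
- ctrl.snapshot(name): name is "side" or "top" or "wrist"; returns a dict with "color" (480x640x3 uint8, red, green, blue), "vertical_fov" (degrees; the focal length in pixels is half the picture's height over the tangent of half this angle, whatever the lens; pixels are square), "cx", "cy" (the principal point, pixels), "rvec" (rotation vector, rad) and "tvec" (3), from world to camera coordinates, as OpenCV has them. Camera axes: x right, y down, z forward; pixel columns grow to the right and rows downward; lengths in m; the calibration is good to about 2 mm. The wrist camera is an equidistant fisheye: a pixel r from the principal point sees the ray r / f radians off the axis. A picture is of the moment at which its call begins. There is no depth.
- ctrl.close_job(): hands the job in; it is judged then, once.
Trained networks look in a picture, given as the dict that the camera call returned (one of the last four; its "shot" number tells which), for a name from the list of things; names that differ only in an ending like _2 or _b are one class to them, and where a whole thing is asked for, a point or a joint stands for the part that bears it (a point fixed in the world has none). Each returns a list of dicts, best first, with "conf" (0 to 1); they miss things now and then, are a little off and sometimes report something else, mostly with a low value. They report only what shows in the picture. A call takes as long as a camera call. They do not tell look-alikes from the thing itself.
- ctrl.boxes_of(picture, thing): "xy" ([column, row] as shares, 0 to 1, of the picture: columns of its width, rows of its height, amid what is visible of it).
- ctrl.cut_out(picture, thing): "pixels" (480x640 bool, what is visible of it) and "xy" ([column, row] as shares, 0 to 1, of the picture: columns of its width, rows of its height, amid what is visible of it).
The state is a dict: "clock": time; "joint_pos": joint angles; "qvel": joint speeds; "tau": joint torques, N m; "tool_pos": TCP position; "orientation": TCP orientation; "force": force on the tool from outside, world axes, zero at the start; "moment": the same for the moment, N m; "opening": finger opening in m; "gripper_force": force on a finger pad.
Only numpy, scipy, OpenCV 4.12 (cv2) and the standard library are available. Lean on these libraries where they do the work, as an engineer would, in place of code of your own. Each camera call takes 0.05 s, during which the arm holds its last target. There are 200 camera calls.

## Task

Book the blue suture carton out into the practice kit: stand it fully on the scanner's reading mat with its barcode label squarely facing the scanner's window and let go of it, squeeze the orange scanner trigger fully home against its grip and let it spring right back out, then stand the carton upright on the floor of the steel tray, in the space next to the suture pad. Set the carton down rather than dropping it, and leave everything else where it is.

Things in the scene. Friction and masses are not known exactly. Their poses are not given: they have to be found in the camera images.
- carton_blue: the blue one of three look-alike cartons (the others are green and red, and their places change): a closed printed card carton standing upright, 80 x 40 x 75 mm high, origin at the centre of its underside, z up, x along its 80 mm length. The white barcode label is on its -x end face (40 mm wide) and folds over the top edge, covering the first 22 mm of the top at that end. About 90 g.
- label (a point): centre of the blue carton's barcode label, on its -x end face, 42 mm above its underside; axes as the carton's.
- scanner: cordless white gun-shaped barcode scanner fixed upside down in a low steel bracket, window at label height: head low, grip straight up, free above and beside. Origin on the desk, in its 130 x 116 mm foot; z up; +x is the way the window looks: a carton faces it squarely when its x axis points the same way. Head: x -60 to +58 mm, 72 mm wide, top 96 mm (rear) to 80 mm (front) high; bracket 99 mm wide, up to 80 mm high.
- window (a point): centre of the scanner's dark red window, in the front of the head at scanner x 57 mm, 54 mm above the desk; axes as the scanner's. The barcode is read when it stands about 100 mm (70 to 130) in front of this point.
- mat (a point): centre of the reading mat, on the desk: a thin flat dark rectangle with white corner marks, 112 mm (scanner x) by 84 mm, centred 195 mm in front of the scanner's origin (scanner x). A carton centred on it has its label about 98 mm from the window.
- trigger (a joint): orange trigger, 18 mm wide, on the +x side of the grip. 0 rad = sprung fully out, 0.22 rad = fully home on its stop; its spring takes about 3 N to start and 6 N to hold home near the free end. Pivots about scanner y at scanner x 0, 95 mm above the desk; the free end, at the top, 150 mm high, swings towards the grip.
- trigger_face (a point): point on the front face of the trigger, 40 mm up from its pivot (scanner x 11 mm, 134 mm above the desk when out; moves about 9 mm towards the grip when squeezed home). Turns with the trigger.
- grip (a point): point between the grip's back and the trigger's front (scanner x -12, y 0 mm), 134 mm above the desk. Here grip and trigger together span 47 mm along scanner x (x -36 to 11) with the trigger out, 37 mm with it home. Axes as the scanner's.
- butt (a point): top centre of the upright grip's blue butt, 172 mm above the desk, scanner x -20 mm. The grip below it is 33 mm (scanner x -36 to -3) by 28 mm; the butt, 37 x 32 mm, covers its top 12 mm.
- tray: open stainless tray fixed on the desk, 190 mm (x) by 270 mm (y), walls 28 mm high and 3 mm thick, floor 3 mm; origin at the centre of its underside. Its +y half holds the suture pad, its -y half is empty. Fixed clutter stands along the desk's far edge beyond it: a box organiser 70 mm high, a glove box 85 mm, a white pot of scissors 137 mm.
- bay (a point): centre of the empty half of the tray, on the tray floor (65 mm towards -y from the tray's centre, 3 mm above the desk); about 180 x 135 mm of free floor. Axes as the tray's.
- pad: flesh-coloured suture pad lying in the tray, 140 x 100 x 10 mm; origin at the centre of its underside. Leave it.
- carton_green: green closed printed card carton standing upright, 80 x 40 x 75 mm high, origin at the centre of its underside, z up, x along its 80 mm length. Leave it.
- carton_red: red closed printed card carton standing upright, 80 x 40 x 75 mm high, origin at the centre of its underside, z up, x along its 80 mm length. Leave it.
- mouse: black computer mouse, 108 x 60 x 34 mm; origin at the centre of its underside. Leave it.
- needle_holder: steel needle holder lying flat, 170 mm long; origin under its middle. Leave it.
Things that resemble listed ones, but are neither listed nor needed, are in the scene too. Leave any yellow look-alike of the carton_blue alone.

How it is judged:
By the outcome, as a careful person would: the job done as asked, in the order asked, and still so for the second after the job is handed in, with the robot touching nothing.
It also fails if it takes over 64 s, if anything falls off the work surface, if the arm or the gripper's body presses on something with over 40 N, if the wrist force passes 120 N, or if a joint passes its speed limit or range.

## Working session

There is one attempt and no reset: what is moved stays moved. The work goes in short steps, Python scripts to look and compute and a tool call to move; the robot and the scene stay as the last step left them, time stands still between calls to the robot, and variables do not carry over. Pictures are saved under pics/ and viewed, at most 10 in all, crops included, and the job is handed in when it is done.

Besides the shell and the picture viewer there is one more tool, called after ">>>" by a JSON object that holds its "name" and its "arguments". send_rows: Moves the arm, as the interface text tells. Shift numbers are shares of 800 mm and turn numbers shares of 90 degrees, none past 1 either way. Its arguments: {"type":"object","properties":{"deltas":{"type":"array","items":{"type":"array"}},"gripper":{"type":"number"}},"required":["deltas"]}

```bash
mkdir -p pics
cat > h.py <<'E'
import numpy as np, cv2
from scipy.spatial.transform import Rotation as R
from plant import ctrl
def K(p):
    f=240/np.tan(np.radians(p["vertical_fov"])/2); return f
def ray(p,uv,wrist=False):
    f=K(p); d=np.array([(uv[0]-p["cx"])/f,(uv[1]-p["cy"])/f])
    if wrist:
        r=np.linalg.norm(d); s=np.sin(r)/max(r,1e-9); c=np.array([d[0]*s,d[1]*s,np.cos(r)])
    else: c=np.array([d[0],d[1],1.])
    M=R.from_rotvec(np.ravel(p["rvec"])).as_matrix(); t=np.ravel(p["tvec"])
    return -M.T@t, M.T@c
def at(p,uv,z,wrist=False):
    o,d=ray(p,uv,wrist); return o+d*(z-o[2])/d[2]
def proj(p,X,wrist=False):
    M=R.from_rotvec(np.ravel(p["rvec"])).as_matrix(); c=M@np.array(X)+np.ravel(p["tvec"]); f=K(p)
    if wrist:
        h=np.hypot(c[0],c[1]); th=np.arctan2(h,c[2]); return np.array([p["cx"]+f*th*c[0]/h,p["cy"]+f*th*c[1]/h])
    return np.array([p["cx"]+f*c[0]/c[2],p["cy"]+f*c[1]/c[2]])
def save(p,n): cv2.imwrite("pics/"+n+".png",cv2.cvtColor(p["color"],cv2.COLOR_RGB2BGR))
E
python3 - <<'E'
from h import *
for n in ("top","side"):
    p=ctrl.snapshot(n); save(p,n+"0"); print(n,p["vertical_fov"],ray(p,(320,240)))
    for t in ("carton_blue","scanner","mat","trigger","butt","tray","pad","mouse"):
        try:
            for b in ctrl.cut_out(p,t)[:4]:
                u=np.array(b["xy"])*[640,480]; m=b["pixels"]; print(t,round(b["conf"],2),u.round(),m.sum(),p["color"][m].mean(0).round(), at(p,u,0)[:2].round(3))
        except Exception as e: print(t,e)
E
```

```text
top 42.997404828145136 (array([0.37565813, 0.06448266, 1.49184334]), array([ 0.14185414, -0.01795621, -0.989823  ]))
carton_blue 0.68 [189. 301.] 782 [ 56.  65. 100.] [0.434 0.354]
carton_blue 0.61 [136. 343.] 922 [79. 71. 38.] [0.331 0.478]
scanner 0.89 [446. 251.] 4102 [77. 80. 82.] [ 0.568 -0.273]
mat 0.79 [448. 249.] 4049 [77. 79. 81.] [ 0.571 -0.278]
trigger 0.54 [472. 255.] 65 [111.  71.  52.] [ 0.558 -0.339]
butt 0.96 [448. 252.] 4057 [77. 79. 81.] [ 0.564 -0.28 ]
tray 0.77 [245. 215.] 6728 [109. 113. 115.] [0.649 0.224]
tray 0.27 [446. 250.] 4111 [77. 80. 82.] [ 0.57  -0.274]
pad 0.71 [201. 216.] 2289 [135.  84.  61.] [0.646 0.333]
mouse 0.85 [441. 353.] 1144 [14. 14. 14.] [ 0.319 -0.259]
side 43.04009643996399 (array([-0.37640378, -0.94138743,  1.05623484]), array([ 0.55076912,  0.62039457, -0.55845774]))
carton_blue 0.64 [190. 240.] 663 [59. 47. 11.] [0.364 0.502]
scanner 0.89 [432. 332.] 3905 [55. 55. 55.] [ 0.597 -0.272]
mat 0.86 [431. 330.] 3975 [55. 55. 56.] [ 0.601 -0.263]
mat 0.29 [316. 241.] 3197 [80. 80. 80.] [0.652 0.234]
trigger 0.67 [319. 241.] 2929 [78. 79. 80.] [0.659 0.231]
trigger 0.2 [427. 331.] 4059 [57. 56. 57.] [ 0.591 -0.259]
butt 0.79 [426. 333.] 3970 [55. 55. 56.] [ 0.585 -0.262]
tray 0.78 [316. 239.] 3064 [79. 79. 80.] [0.661 0.245]
pad 0.79 [296. 227.] 806 [108.  60.  39.] [0.661 0.34 ]
mouse 0.56 [355. 381.] 1063 [10. 10. 10.] [ 0.337 -0.257]
mouse 0.54 [268. 260.] 815 [25. 45. 28.] [0.482 0.257]
mouse 0.18 [315. 243.] 2932 [79. 79. 80.] [0.644 0.231]
```

View pics/top0.png

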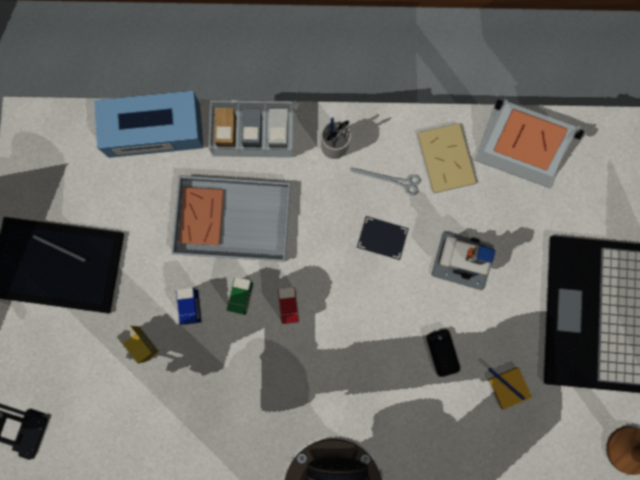

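View pics/side0.png

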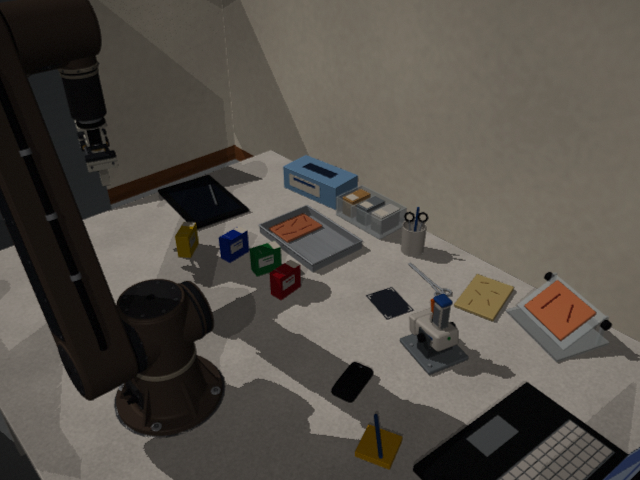

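Blue candidates in the top view: the blue carton at (188,305), green (239,295), red (289,305), the yellow look-alike (139,344), and the large glove box (148,122). I choose (188,305). Its white label is at the image-up end, which is world +x. The scanner looks image-left (world +y) at the mat at (383,237).

```bash
cat >> h.py <<'E'
from scipy.optimize import minimize
def box(pose,L,W,z0,z1):
    x,y,a=pose; c,s=np.cos(a),np.sin(a)
    return [(x+c*i*L/2-s*j*W/2,y+s*i*L/2+c*j*W/2,z) for i in(-1,1) for j in(-1,1) for z in (z0,z1)]
def fit(views,pose0,dims,wrist=False):
    # views: list of (pic,mask); maximise IoU of hull silhouettes (4x supersampled)
    def cost(q):
        e=0
        for p,m in views:
            pts=np.array([proj(p,X,wrist) for X in box(q,*dims)]); S=4
            h=cv2.convexHull(((pts-off[id(m)])*S).astype(np.float32)).astype(np.int32)
            im=np.zeros(big[id(m)].shape,np.uint8); cv2.fillConvexPoly(im,h,1)
            b=big[id(m)]; e+=1-(im&b).sum()/(im|b).sum()
        return e
    off={};big={}
    for p,m in views:
        ys,xs=np.where(m); o=np.array([xs.min()-15,ys.min()-15]).clip(0); off[id(m)]=o-0.0
        big[id(m)]=cv2.resize(m[o[1]:ys.max()+15,o[0]:xs.max()+15].astype(np.uint8),None,fx=4,fy=4,interpolation=cv2.INTER_NEAREST)
    best=None
    for da in (-.3,0,.3):
        s=np.array([[0,0,0],[.02,0,0],[0,.02,0],[0,0,.25]])+np.array(pose0)+[0,0,da]
        r=minimize(cost,pose0,method="Nelder-Mead",options=dict(initial_simplex=s,xatol=2e-4,fatol=1e-4))
        if best is None or r.fun<best.fun: best=r
    return best.x,best.fun
def near(mask,uv):
    n,l,st,c=cv2.connectedComponentsWithStats(mask.astype(np.uint8)); 
    k=1+np.argmin(np.linalg.norm(c[1:]-uv,axis=1)+1e3*(st[1:,4]<60)); return l==k
E
python3 - <<'E'
from h import *
t=ctrl.snapshot("top"); s=ctrl.snapshot("side")
c=ctrl.cut_out(t,"carton_blue"); mb=[m["pixels"] for m in c if abs(m["xy"][0]*640-189)<10][0]
print("carton",fit([(t,mb)],(.43,.35,np.pi),(.08,.04,0,.075)))
dk=lambda p,v:near(p["color"].max(2)<45,v)
mt,ms=dk(t,(383,237)),dk(s,(389,302))
print("mat px",mt.sum(),ms.sum(),fit([(t,mt)],(.61,-.12,np.pi/2),(.112,.084,0,.001)),fit([(s,ms)],(.61,-.12,np.pi/2),(.112,.084,0,.001)))
for p,n in((t,"t"),(s,"s")):
    hsv=cv2.cvtColor(p["color"],cv2.COLOR_RGB2HSV); b=cv2.inRange(hsv,(100,120,40),(125,255,255))
    m=near(b>0,(487,256) if n=="t" else (443,300)); ys,xs=np.where(m); print("butt",m.sum(),xs.mean(),ys.mean(),at(p,(xs.mean(),ys.mean()),.172))
for p in(t,s):
    m=[m["pixels"] for m in ctrl.cut_out(p,"tray") if m["conf"]>.5]
    if m: print("tray",fit([(p,m[0])],(.65,.22,0),(.19,.27,0,.028)))
o=ctrl.get_obs(); print(o["joint_pos"],o["tool_pos"],o["orientation"],o["clock"])
A=cv2.resize(t["color"][265:375,110:320],None,fx=3.5,fy=3.5,interpolation=cv2.INTER_CUBIC);cv2.imwrite("pics/c1.png",A[:,:,::-1])
E
```

```text
carton (array([0.42075144, 0.34776639, 3.27670843]), np.float64(0.057776436868305914))
mat px 1118 709 (array([ 0.59700352, -0.11563696,  1.35791051]), np.float64(0.2698775510204081)) (array([ 0.60164281, -0.11743346,  1.28828025]), np.float64(0.17316396554241498))
butt 207 485.42995169082127 253.4927536231884 [ 0.54065646 -0.32161527  0.172     ]
butt 157 442.4968152866242 300.12738853503186 [ 0.53838063 -0.32781928  0.172     ]
tray (array([ 0.63739436,  0.25494826, -0.05654963]), np.float64(0.28107305429110696))
tray (array([ 0.64165225,  0.2530453 , -0.06340089]), np.float64(0.26304301445850364))
[ 8.97894299e+01  2.05454703e+01  6.82412449e-01  1.56299633e-04
 -7.01362634e+01 -1.65045825e+01] [0.19417789 0.64644574 0.29217524] [-1.79999307e+02  5.18735174e-05 -1.67150995e+01] 1.15
```

View pics/c1.png

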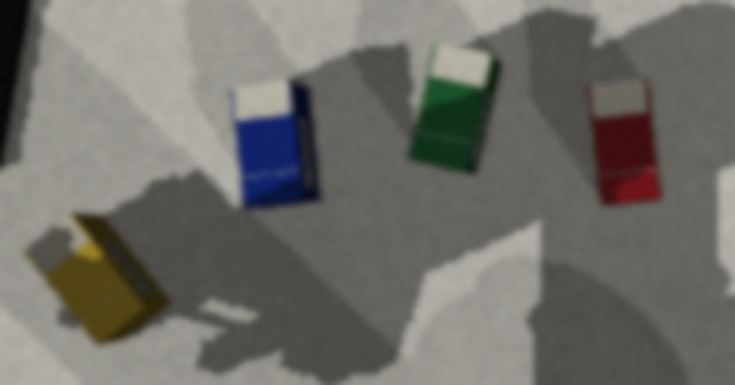

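The crop confirms it: the blue carton stands alone between yellow and green, with its label on the far (image-up) end. Next I refine the mat and tray and plan the first move.

```bash
cat >> h.py <<'E'
def plan(tgt,yaw,n=1,start=None,syaw=None):
    """shares for n equal calls from the present pose (or start) to tgt, tool pointing down"""
    o=ctrl.get_obs()
    p=np.array(o["tool_pos"] if start is None else start); y=o["orientation"][2] if syaw is None else syaw
    d=(np.array(tgt)-p)/n; dy=((yaw-y+180)%360-180)/n
    for k in range(n):
        M=(R.from_euler("z",y,degrees=True)*R.from_euler("x",180,degrees=True)).as_matrix()
        print("call",k,"shift",(M.T@d/.8).round(4),"turn",round(-dy/90,4),"(mm %.0f deg %.0f)"%(1e3*np.linalg.norm(d),dy)); y+=dy
E
python3 - <<'E'
from h import *
t=ctrl.snapshot("top"); s=ctrl.snapshot("side")
for p,v,e in((t,(383,237),(235,215)),(s,(389,302),(311,238))):
    m=near(p["color"].max(2)<60,v); c=np.argwhere(m)[:,::-1]
    w=np.array([at(p,q,.001)[:2] for q in c.astype(float)]).astype(np.float32)
    print("mat",m.sum(),cv2.minAreaRect(w*1000))
    m=[m["pixels"] for m in ctrl.cut_out(p,"tray") if m["conf"]>.5]
    if m:
        mm=near(m[0],e); h=cv2.convexHull(np.argwhere(mm)[:,::-1].astype(np.int32)); M=np.zeros((480,640),np.uint8); cv2.fillConvexPoly(M,h,1)
        print("tray",fit([(p,M>0)],(.65,.22,0),(.19,.27,0,.028)))
    for d in ctrl.cut_out(p,"pad")[:1]:
        c=np.argwhere(d["pixels"])[:,::-1].astype(float); print("pad",cv2.minAreaRect(np.array([at(p,q,.013)[:2] for q in c],np.float32)*1000))
plan((.421,.348,.2),7.7,2)
E
```

```text
mat 1212 ((598.2035522460938, -116.82620239257812), (105.53589630126953, 77.64378356933594), 74.68858337402344)
tray (array([ 0.63693903,  0.25544431, -0.04290983]), np.float64(0.03690885743910899))
pad ((642.48486328125, 332.2102355957031), (100.35294342041016, 142.3159637451172), 87.65143585205078)
mat 740 ((601.5592041015625, -117.93743896484375), (109.80498504638672, 81.9904556274414), 74.80663299560547)
tray (array([ 0.64177119,  0.2525998 , -0.06244641]), np.float64(0.038939545837908374))
pad ((645.6827392578125, 323.1807556152344), (105.76434326171875, 145.0661163330078), 87.3388900756836)
call 0 shift [0.1894 0.1379 0.0576] turn -0.1356 (mm 193 deg 12)
call 1 shift [0.156  0.1748 0.0576] turn -0.1356 (mm 193 deg 12)
```

>>> {"name": "send_rows", "arguments": {"deltas": [[[0.038,0.028,0.012],-0.027],[[0.076,0.055,0.023],-0.054],[[0.114,0.083,0.035],-0.081],[[0.152,0.11,0.046],-0.108],[[0.19,0.138,0.058],-0.136]], "gripper": 1}}

```text
clock: 1.87
tool_pos: [0.3088, 0.4956, 0.2456]
orientation: [-180.0, -0.0, -4.3]
force: [1.4, 0.7, -0.0]
opening: 0.0878
gripper_force: 0.0
```

>>> {"name": "send_rows", "arguments": {"deltas": [[[0.031,0.035,0.012],-0.027],[[0.062,0.07,0.023],-0.054],[[0.094,0.105,0.035],-0.081],[[0.125,0.14,0.046],-0.108],[[0.156,0.175,0.058],-0.136]]}}

```text
clock: 2.28
tool_pos: [0.4224, 0.3462, 0.1994]
orientation: [-180.0, -0.0, 7.9]
force: [0.4, 1.1, 0.5]
opening: 0.0878
gripper_force: 0.0
```

Run:
```python
from h import *
w=ctrl.snapshot("wrist"); save(w,"w1")
o=ctrl.get_obs(); print(o["tool_pos"],o["orientation"],o["force"],o["clock"])
print([ (round(b["conf"],2),(np.array(b["xy"])*[640,480]).round()) for b in ctrl.cut_out(w,"carton_blue")])
for X in box((.4208,.3478,3.2767),.08,.04,0,.075): print(np.round(X,3),proj(w,X,True).round())
hsv=cv2.cvtColor(w["color"],cv2.COLOR_RGB2HSV)
```

```text
[0.42376799 0.3411694  0.19717993] [1.79841885e+02 1.41175024e-01 7.94265583e+00] [ 0.87096619 -4.16537116 -2.16763736] 2.3333
[(0.65, array([312., 238.])), (0.65, array([161., 282.])), (0.52, array([497.,  56.]))]
[0.458 0.373 0.   ] [288. 181.]
[0.458 0.373 0.075] [278. 194.]
[0.463 0.333 0.   ] [339. 181.]
[0.463 0.333 0.075] [347. 194.]
[0.378 0.362 0.   ] [289. 278.]
[0.378 0.362 0.075] [282. 318.]
[0.384 0.323 0.   ] [337. 278.]
[0.384 0.323 0.075] [344. 318.]
```

View pics/w1.png

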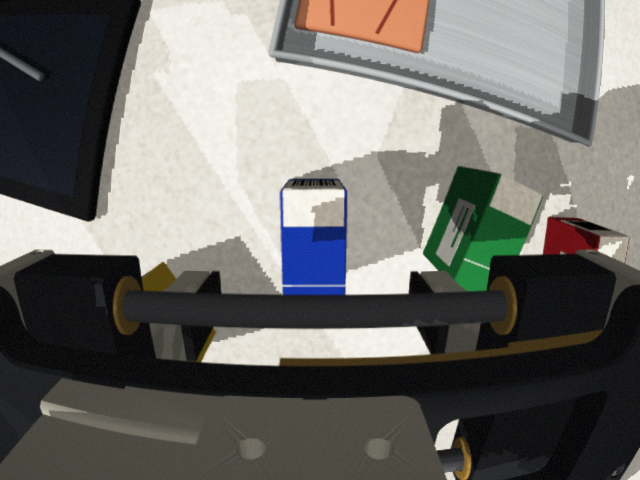

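The wrist picture shows the blue carton straight between the open fingers. Its top edges are at columns 282–346, its far edge is at row 190, and the label is on the far end, within about 2 mm of the estimate.

Run:
```python
from h import *
o=ctrl.get_obs(); print(o["tool_pos"],o["orientation"],o["clock"],np.abs(o["qvel"]).max())
plan((.421,.348,.090),7.7)
```

```text
[0.42286619 0.34320253 0.19787102] [1.79862176e+02 1.31104478e-01 7.60301477e+00] 2.3833 7.003893193790507
call 0 shift [-0.0015 -0.0063  0.1348] turn -0.0011 (mm 108 deg 0)
```

>>> {"name": "send_rows", "arguments": {"deltas": [[[0,0,0.015],0],[[0,0,0.05],0],[[0,0,0.09],0],[[0,0,0.125],0],[[0,0,0.1375],0]]}}

```text
clock: 2.8
tool_pos: [0.4203, 0.3463, 0.0861]
orientation: [179.8, 0.2, 7.7]
force: [0.0, -0.7, -0.6]
opening: 0.0879
gripper_force: 0.0
```

>>> {"name": "send_rows", "arguments": {"deltas": [[[0,0,0],0],[[0,0,0],0],[[0,0,0],0],[[0,0,0],0],[[0,0,0],0]], "gripper": 0.25}}

```text
clock: 3.22
tool_pos: [0.4219, 0.3485, 0.0909]
orientation: [-179.9, -0.1, 7.8]
force: [0.3, -0.2, -0.8]
opening: 0.0602
gripper_force: 0.0
```

>>> {"name": "send_rows", "arguments": {"deltas": [[[0,0,0],0],[[0,0,0],0],[[0,0,0],0],[[0,0,0],0],[[0,0,0],0]]}}

```text
clock: 3.63
tool_pos: [0.4216, 0.3477, 0.0898]
orientation: [-180.0, -0.0, 7.8]
force: [-1.4, -1.9, 5.7]
opening: 0.0395
gripper_force: 30.0
```

>>> {"name": "send_rows", "arguments": {"deltas": [[[0,0,-0.015],0],[[0,0,-0.05],0],[[0,0,-0.1],0],[[0,0,-0.135],0],[[0,0,-0.15],0]]}}

```text
clock: 4.05
tool_pos: [0.4225, 0.3488, 0.2135]
orientation: [-179.8, -0.2, 7.8]
force: [0.9, 1.0, -0.9]
opening: 0.0399
gripper_force: 30.0
```

Run:
```python
from h import *
o=ctrl.get_obs(); print(o["tool_pos"],o["orientation"],o["opening"],o["force"])
plan((.600,-.117,.21),-105.3,5,(.4216,.348,.21),7.8)
```

```text
[0.42247973 0.34883134 0.21351057] [-179.78950426   -0.22680344    7.79596057] 0.03989985162059539 [ 0.89775885  1.03695607 -0.91947571]
call 0 shift [0.0284 0.1212 0.    ] turn 0.2513 (mm 100 deg -23)
call 1 shift [0.0729 0.101  0.    ] turn 0.2513 (mm 100 deg -23)
call 2 shift [0.1061 0.0652 0.    ] turn 0.2513 (mm 100 deg -23)
call 3 shift [0.123  0.0194 0.    ] turn 0.2513 (mm 100 deg -23)
call 4 shift [ 0.121  -0.0294 -0.    ] turn 0.2513 (mm 100 deg -23)
```

>>> {"name": "send_rows", "arguments": {"deltas": [[[0.003,0.012,0],0.025],[[0.009,0.037,0],0.075],[[0.015,0.064,0],0.13],[[0.021,0.092,0],0.19],[[0.028,0.121,0],0.251]]}}

```text
clock: 4.47
tool_pos: [0.4563, 0.2531, 0.208]
orientation: [179.9, 0.1, -15.2]
force: [-0.0, 1.2, -1.6]
opening: 0.0399
gripper_force: 30.0
```

>>> {"name": "send_rows", "arguments": {"deltas": [[[0.015,0.02,0],0.05],[[0.029,0.04,0],0.1],[[0.044,0.061,0],0.15],[[0.058,0.081,0],0.2],[[0.073,0.101,0],0.251]]}}

```text
clock: 4.88
tool_pos: [0.492, 0.16, 0.208]
orientation: [179.9, 0.1, -37.7]
force: [1.0, 0.8, -1.2]
opening: 0.0398
gripper_force: 30.0
```

>>> {"name": "send_rows", "arguments": {"deltas": [[[0.021,0.013,0],0.05],[[0.042,0.026,0],0.1],[[0.064,0.039,0],0.15],[[0.085,0.052,0],0.2],[[0.106,0.065,0],0.251]]}}

```text
clock: 5.3
tool_pos: [0.5277, 0.0673, 0.2079]
orientation: [179.9, 0.0, -60.3]
force: [-0.5, 0.3, -1.6]
opening: 0.0397
gripper_force: 30.0
```

>>> {"name": "send_rows", "arguments": {"deltas": [[[0.025,0.004,0],0.05],[[0.049,0.008,0],0.1],[[0.074,0.012,0],0.15],[[0.098,0.016,0],0.2],[[0.123,0.019,0],0.251]]}}

```text
clock: 5.72
tool_pos: [0.5635, -0.0254, 0.2078]
orientation: [179.9, 0.0, -82.9]
force: [0.6, 0.5, -1.5]
opening: 0.0398
gripper_force: 30.0
```

>>> {"name": "send_rows", "arguments": {"deltas": [[[0.029,-0.007,0],0.06],[[0.056,-0.014,0],0.12],[[0.083,-0.02,0],0.175],[[0.107,-0.026,0],0.22],[[0.121,-0.029,0],0.251]]}}

```text
clock: 6.13
tool_pos: [0.5994, -0.1191, 0.2075]
orientation: [179.9, -0.0, -105.6]
force: [0.4, 0.6, -0.8]
opening: 0.0401
gripper_force: 30.0
```

>>> {"name": "send_rows", "arguments": {"deltas": [[[0,0,0.01],0],[[0,0,0.03],0],[[0,0,0.06],0],[[0,0,0.08],0],[[0,0,0.09],0]]}}

```text
clock: 6.55
tool_pos: [0.5974, -0.1168, 0.1335]
orientation: [179.7, -0.1, -105.2]
force: [-0.6, -1.1, -0.9]
opening: 0.0398
gripper_force: 30.0
```

Run:
```python
from h import *
w=ctrl.snapshot("wrist"); save(w,"w2"); s=ctrl.snapshot("side")
o=ctrl.get_obs(); print(o["tool_pos"],o["orientation"],o["opening"],o["force"])
m=near(s["color"].max(2)<60,(389,302)); print(m.sum())
A=cv2.resize(s["color"][180:400,300:520],(560,560),interpolation=cv2.INTER_CUBIC)
B=cv2.resize(w["color"],(560,420)); C=np.zeros((560,800,3),np.uint8)
C[:400,:400]=cv2.resize(A,(400,400)); C[:300,400:]=cv2.resize(w["color"],(400,300)); cv2.imwrite("pics/m1.png",C[:,:,::-1])
for X in box((.600,-.117,np.radians(74.7)),.112,.084,0,.0): print("mat corner wrist",proj(w,X,True).round())
```

```text
[ 0.59817478 -0.11683133  0.13483111] [ 1.79743445e+02 -8.15919032e-02 -1.05186826e+02] 0.03980837603427244 [ 0.34945555  1.48404878 -0.69285329]
84
mat corner wrist [242. 161.]
mat corner wrist [242. 161.]
mat corner wrist [380. 161.]
mat corner wrist [380. 161.]
mat corner wrist [250. 328.]
mat corner wrist [250. 328.]
mat corner wrist [373. 328.]
mat corner wrist [373. 328.]
```

View pics/w2.png

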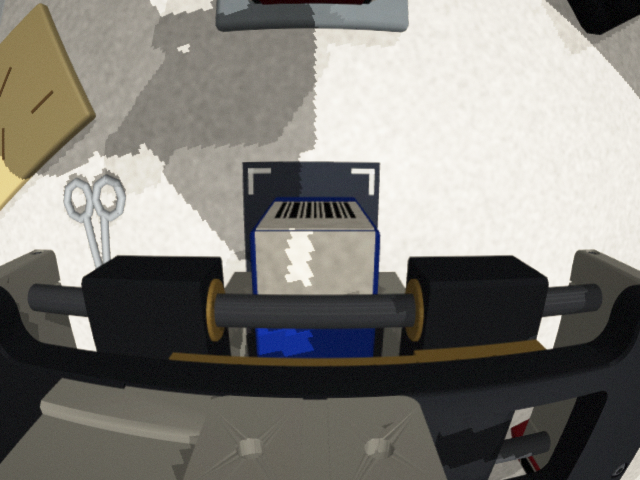

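The wrist view shows the mat's front edge at row 163, columns 244–379, as predicted. The label faces the scanner foot, seen at the top (217–408, row 30), and everything is square. I lower the carton and release it.

>>> {"name": "send_rows", "arguments": {"deltas": [[[0,0,0.01],0],[[0,0,0.025],0],[[0,0,0.04],0],[[0,0,0.052],0],[[0,0,0.0585],0]]}}

```text
clock: 7.07
tool_pos: [0.5996, -0.1169, 0.0899]
orientation: [180.0, 0.0, -105.2]
force: [-0.3, 0.2, -1.1]
opening: 0.0397
gripper_force: 30.0
```

>>> {"name": "send_rows", "arguments": {"deltas": [[[0,0,0],0],[[0,0,0],0],[[0,0,0],0],[[0,0,0],0],[[0,0,0],0]]}}

```text
clock: 7.48
tool_pos: [0.6, -0.1169, 0.091]
orientation: [-180.0, 0.0, -105.2]
force: [0.4, 0.0, -1.0]
opening: 0.0397
gripper_force: 30.0
```

>>> {"name": "send_rows", "arguments": {"deltas": [[[0,0,0],0],[[0,0,0],0],[[0,0,0],0],[[0,0,0],0],[[0,0,0],0]], "gripper": 1}}

```text
clock: 7.9
tool_pos: [0.5998, -0.1169, 0.0906]
orientation: [-180.0, 0.0, -105.2]
force: [-0.1, 0.0, -0.5]
opening: 0.0681
gripper_force: 0.0
```

>>> {"name": "send_rows", "arguments": {"deltas": [[[0,0,0],0],[[0,0,0],0],[[0,0,0],0],[[0,0,0],0],[[0,0,0],0]]}}

```text
clock: 8.32
tool_pos: [0.5998, -0.1169, 0.0905]
orientation: [180.0, -0.0, -105.2]
force: [0.1, 0.4, 0.1]
opening: 0.0873
gripper_force: 0.0
```

>>> {"name": "send_rows", "arguments": {"deltas": [[[0,0,-0.01],0],[[0,0,-0.03],0],[[0,0,-0.07],0],[[0,0,-0.11],0],[[0,0,-0.14],0]]}}

```text
clock: 8.73
tool_pos: [0.6003, -0.1171, 0.2058]
orientation: [-179.9, 0.0, -105.2]
force: [0.8, 0.9, 0.1]
opening: 0.0878
gripper_force: 0.0
```

>>> {"name": "send_rows", "arguments": {"deltas": [[[0,0,-0.03],0],[[0,0,-0.06],0],[[0,0,-0.08],0],[[0,0,-0.1],0],[[0,0,-0.1],0]]}}

```text
clock: 9.15
tool_pos: [0.601, -0.1172, 0.2873]
orientation: [-179.6, 0.1, -105.2]
force: [0.5, 0.2, 1.3]
opening: 0.0874
gripper_force: 0.0
```

Run:
```python
from h import *
w=ctrl.snapshot("wrist"); save(w,"w3")
o=ctrl.get_obs(); print(o["tool_pos"],o["orientation"],o["opening"],o["force"],o["clock"])
for X in box((.600,-.117,np.radians(74.7)),.08,.04,0.0,.075): print("carton wrist",np.round(X,3),proj(w,X,True).round())
for X in box((.600,-.117,np.radians(74.7)),.112,.084,0,0)[::2]: print("mat",proj(w,X,True).round())
print("butt",proj(w,(.543,-.324,.172),True))
d=np.array([np.cos(np.radians(74.7)),np.sin(np.radians(74.7))]);g=np.array([.600,-.117])-.195*d-.0175*d;print(g)
plan((*g,.27),-15.3,3)
```

```text
[ 0.60042845 -0.11699652  0.28526641] [-1.79766534e+02  6.98435186e-02 -1.05178485e+02] 0.08750363354835543 [-0.70124043  0.05690828 -0.66906714] 9.2
carton wrist [ 0.609 -0.161  0.   ] [299. 168.]
carton wrist [ 0.609 -0.161  0.075] [294. 175.]
carton wrist [ 0.57 -0.15  0.  ] [338. 169.]
carton wrist [ 0.57  -0.15   0.075] [343. 175.]
carton wrist [ 0.63  -0.084  0.   ] [299. 245.]
carton wrist [ 0.63  -0.084  0.075] [295. 268.]
carton wrist [ 0.591 -0.073  0.   ] [337. 245.]
carton wrist [ 0.591 -0.073  0.075] [342. 268.]
mat [277. 153.]
mat [360. 153.]
mat [279. 259.]
mat [357. 259.]
butt [320.47986397 -89.85634087]
[ 0.54392698 -0.32196845]
call 0 shift [0.0886 0.0004 0.0064] turn -0.3329 (mm 71 deg 30)
call 1 shift [0.0766 0.0446 0.0064] turn -0.3329 (mm 71 deg 30)
call 2 shift [0.0441 0.0768 0.0064] turn -0.3329 (mm 71 deg 30)
```

View pics/w3.png

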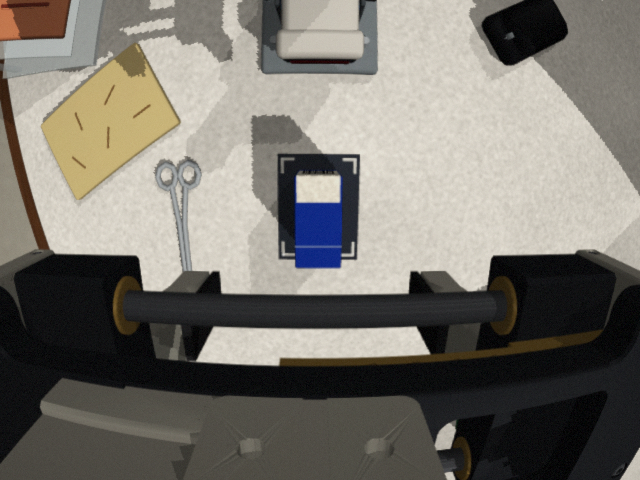

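The carton stands centred on the mat: its top is at columns 295–342, rows 172–268, matching the prediction. The label end faces the scanner. Next I move over the grip.

>>> {"name": "send_rows", "arguments": {"deltas": [[[0.018,0,0],-0.066],[[0.036,0,0],-0.133],[[0.053,0,0],-0.2],[[0.071,0,0],-0.266],[[0.0886,0.0004,0],-0.333]]}}

```text
clock: 9.62
tool_pos: [0.5802, -0.1858, 0.2818]
orientation: [179.9, 0.0, -74.9]
force: [-0.1, -0.1, -0.3]
opening: 0.0877
gripper_force: 0.0
```

>>> {"name": "send_rows", "arguments": {"deltas": [[[0.015,0.009,0],-0.066],[[0.031,0.018,0],-0.133],[[0.046,0.027,0],-0.2],[[0.061,0.036,0],-0.266],[[0.0766,0.0446,0],-0.333]]}}

```text
clock: 10.03
tool_pos: [0.5613, -0.2541, 0.2818]
orientation: [180.0, 0.1, -45.0]
force: [0.2, 0.5, 0.5]
opening: 0.0877
gripper_force: 0.0
```

>>> {"name": "send_rows", "arguments": {"deltas": [[[0.009,0.016,0],-0.07],[[0.019,0.033,0],-0.14],[[0.029,0.05,0],-0.22],[[0.039,0.067,0],-0.29],[[0.0441,0.0768,0],-0.333]]}}

```text
clock: 10.45
tool_pos: [0.5424, -0.323, 0.2817]
orientation: [-180.0, 0.1, -15.0]
force: [-0.1, -0.0, -0.2]
opening: 0.0876
gripper_force: 0.0
```

>>> {"name": "send_rows", "arguments": {"deltas": [[[0,0,0],0],[[0,0,0],0],[[0,0,0],0],[[0,0,0],0],[[0,0,0],0]]}}

```text
clock: 10.87
tool_pos: [0.5434, -0.3213, 0.2825]
orientation: [-180.0, 0.0, -15.3]
force: [0.4, 0.1, 0.4]
opening: 0.0874
gripper_force: 0.0
```

Run:
```python
from h import *
w=ctrl.snapshot("wrist"); save(w,"w4"); t=ctrl.snapshot("top")
o=ctrl.get_obs(); print(o["tool_pos"],o["orientation"],o["clock"])
for n,p in(("w",w),("t",t)):
    hsv=cv2.cvtColor(p["color"],cv2.COLOR_RGB2HSV); b=cv2.inRange(hsv,(100,120,40),(125,255,255))
    uv=proj(p,(.543,-.324,.172),n=="w"); print(n,uv); m=near(b>0,uv); ys,xs=np.where(m); print(m.sum(),xs.min(),xs.max(),ys.min(),ys.max())
for b in box((.543,-.3245,np.radians(74.7)),.037,.032,.172,.172)[::2]: print(proj(w,b,True).round())
```

```text
[ 0.54342716 -0.32143384  0.28261665] [-1.79997196e+02 -3.63158626e-03 -1.52673285e+01] 10.9667
w [321.0118811  263.39356592]
3043 289 350 233 284
t [486.49279813 252.44576733]
63 477 492 255 261
[355. 236.]
[353. 289.]
[289. 236.]
[290. 289.]
```

View pics/w4.png

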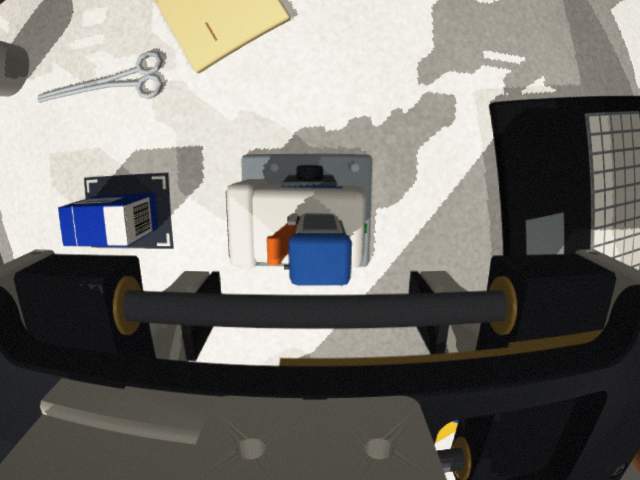

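The butt is at columns 289–350, rows 233–284, about 1.5–2 mm from the estimate. The orange trigger is on its left (277,245), and the fingers straddle both. I correct slightly, descend and squeeze.

>>> {"name": "send_rows", "arguments": {"deltas": [[[0.0025,-0.0018,0.008],0],[[0.0025,-0.0018,0.023],0],[[0.0025,-0.0018,0.04],0],[[0.0025,-0.0018,0.057],0],[[0.0025,-0.0018,0.075],0]]}}

```text
clock: 11.38
tool_pos: [0.5453, -0.3208, 0.2208]
orientation: [-180.0, 0.0, -15.3]
force: [0.8, 0.5, -0.6]
opening: 0.0877
gripper_force: 0.0
```

>>> {"name": "send_rows", "arguments": {"deltas": [[[0,0,0.015],0],[[0,0,0.03],0],[[0,0,0.04],0],[[0,0,0.046],0],[[0,0,0.047],0]]}}

```text
clock: 11.8
tool_pos: [0.5452, -0.3209, 0.1837]
orientation: [-180.0, 0.1, -15.3]
force: [0.1, 0.4, 0.1]
opening: 0.088
gripper_force: 0.0
```

>>> {"name": "send_rows", "arguments": {"deltas": [[[0,0,0],0],[[0,0,0],0],[[0,0,0],0],[[0,0,0],0],[[0,0,0],0]], "gripper": 0.3}}

```text
clock: 12.22
tool_pos: [0.5457, -0.3211, 0.1855]
orientation: [-180.0, -0.1, -15.3]
force: [0.1, 2.0, 0.9]
opening: 0.0598
gripper_force: 1.2
```

>>> {"name": "send_rows", "arguments": {"deltas": [[[0,0,0],0],[[0,0,0],0],[[0,0,0],0],[[0,0,0],0],[[0,0,0],0]]}}

```text
clock: 12.63
tool_pos: [0.5454, -0.323, 0.1855]
orientation: [179.9, -0.1, -15.3]
force: [-1.1, -10.0, -0.2]
opening: 0.0399
gripper_force: 30.1
```

>>> {"name": "send_rows", "arguments": {"deltas": [[[0,0,0],0],[[0,0,0],0],[[0,0,0],0],[[0,0,0],0],[[0,0,0],0]]}}

```text
clock: 13.05
tool_pos: [0.5453, -0.323, 0.1855]
orientation: [179.9, -0.0, -15.3]
force: [-1.3, -10.4, 0.5]
opening: 0.0401
gripper_force: 30.1
```

The fingers stopped at 40 mm with a 30 N grip, well past the 6 N spring, so the trigger is against its stop. I release it and rise.

>>> {"name": "send_rows", "arguments": {"deltas": [[[0,0,0],0],[[0,0,0],0],[[0,0,0],0],[[0,0,0],0],[[0,0,0],0]], "gripper": 1}}

```text
clock: 13.47
tool_pos: [0.5454, -0.321, 0.1848]
orientation: [180.0, 0.0, -15.3]
force: [0.3, 0.2, 0.8]
opening: 0.0675
gripper_force: 0.0
```

>>> {"name": "send_rows", "arguments": {"deltas": [[[0,0,0],0],[[0,0,0],0],[[0,0,0],0],[[0,0,0],0],[[0,0,0],0]]}}

```text
clock: 13.88
tool_pos: [0.5455, -0.3211, 0.185]
orientation: [180.0, -0.0, -15.3]
force: [-0.2, -0.6, 0.0]
opening: 0.0876
gripper_force: 0.0
```

>>> {"name": "send_rows", "arguments": {"deltas": [[[0,0,-0.01],0],[[0,0,-0.035],0],[[0,0,-0.07],0],[[0,0,-0.11],0],[[0,0,-0.125],0]]}}

```text
clock: 14.3
tool_pos: [0.5468, -0.3219, 0.2905]
orientation: [179.9, -0.3, -15.2]
force: [1.2, -0.9, 1.0]
opening: 0.0877
gripper_force: 0.0
```

Run:
```python
from h import *
w=ctrl.snapshot("wrist"); v0=cv2.imread("pics/w4.png")[:,:,::-1]
o=ctrl.get_obs(); print(o["tool_pos"],o["orientation"],o["opening"],o["clock"])
for im in(v0,w["color"]):
    hsv=cv2.cvtColor(np.ascontiguousarray(im),cv2.COLOR_RGB2HSV)[180:290,200:380]
    for lo,hi in(((5,150,90),(15,255,255)),((100,120,40),(125,255,255))):
        ys,xs=np.where(cv2.inRange(hsv,lo,hi)>0); print(len(xs),xs.min()+200,xs.max()+200,ys.min()+180,ys.max()+180)
plan((.600,-.117,.285),-105.3,3,(.5453,-.3210,.2853),-15.3)
C=np.vstack([cv2.resize(np.ascontiguousarray(x)[170:300,40:400],(720,260)) for x in (v0,w["color"])]);cv2.imwrite("pics/w5.png",C[:,:,::-1])
```

```text
[ 0.54725023 -0.3220443   0.29162658] [179.91649797  -0.47776927 -15.23841835] 0.08793899303371443 14.35
392 267 287 227 264
3083 289 350 186 284
361 269 288 228 266
2854 290 349 191 286
call 0 shift [-0.0004 -0.088   0.0001] turn 0.3333 (mm 70 deg -30)
call 1 shift [-0.0444 -0.076   0.0001] turn 0.3333 (mm 70 deg -30)
call 2 shift [-0.0764 -0.0436  0.0001] turn 0.3333 (mm 70 deg -30)
```

View pics/w5.png

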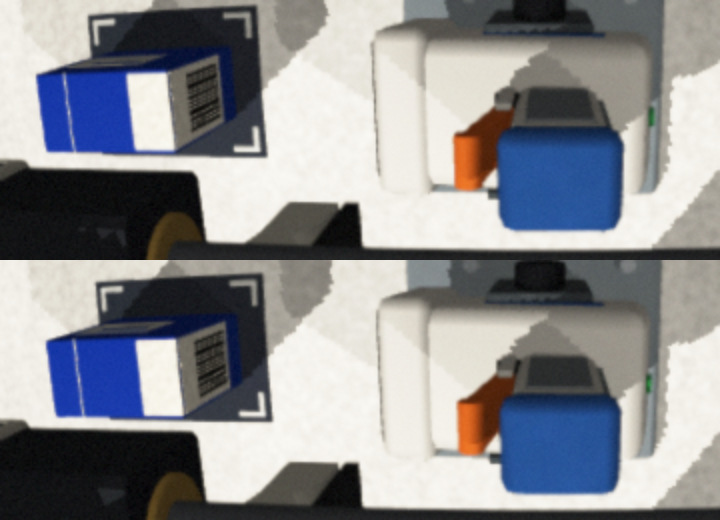

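The trigger looks the same before and after (orange at columns 268–287), so it has sprung fully out. The carton is still on the mat. I return to it and pick it up.

>>> {"name": "send_rows", "arguments": {"deltas": [[[0,-0.018,0],0.066],[[0,-0.036,0],0.133],[[0,-0.053,0],0.2],[[0,-0.071,0],0.266],[[-0.0004,-0.088,0],0.333]]}}

```text
clock: 14.77
tool_pos: [0.5638, -0.2524, 0.2852]
orientation: [-180.0, -0.0, -45.6]
force: [-0.0, 0.2, -0.0]
opening: 0.0875
gripper_force: 0.0
```

>>> {"name": "send_rows", "arguments": {"deltas": [[[-0.009,-0.015,0],0.066],[[-0.018,-0.03,0],0.133],[[-0.027,-0.046,0],0.2],[[-0.036,-0.061,0],0.266],[[-0.0444,-0.076,0],0.333]]}}

```text
clock: 15.18
tool_pos: [0.582, -0.1843, 0.2853]
orientation: [-180.0, -0.0, -75.5]
force: [0.2, 0.5, -0.9]
opening: 0.0878
gripper_force: 0.0
```

>>> {"name": "send_rows", "arguments": {"deltas": [[[-0.018,-0.01,0],0.075],[[-0.035,-0.02,0],0.15],[[-0.052,-0.03,0],0.225],[[-0.066,-0.038,0],0.29],[[-0.0764,-0.0436,0],0.3333]]}}

```text
clock: 15.6
tool_pos: [0.6003, -0.1159, 0.2852]
orientation: [-180.0, 0.0, -105.5]
force: [-0.3, 0.2, 1.1]
opening: 0.0874
gripper_force: 0.0
```

>>> {"name": "send_rows", "arguments": {"deltas": [[[0,0,0.01],0],[[0,0,0.035],0],[[0,0,0.065],0],[[0,0,0.1],0],[[0,0,0.13],0]]}}

```text
clock: 16.02
tool_pos: [0.5994, -0.1174, 0.1794]
orientation: [180.0, 0.0, -105.1]
force: [0.1, 0.3, 0.6]
opening: 0.0877
gripper_force: 0.0
```

>>> {"name": "send_rows", "arguments": {"deltas": [[[0,0,0.03],0],[[0,0,0.06],0],[[0,0,0.085],0],[[0,0,0.105],0],[[0,0,0.113],0]]}}

```text
clock: 16.43
tool_pos: [0.5984, -0.1176, 0.0877]
orientation: [179.8, -0.1, -105.2]
force: [-0.1, 0.3, 0.8]
opening: 0.0877
gripper_force: 0.0
```

>>> {"name": "send_rows", "arguments": {"deltas": [[[0,0,0],0],[[0,0,0],0],[[0,0,0],0],[[0,0,0],0],[[0,0,0],0]], "gripper": 0.25}}

```text
clock: 16.85
tool_pos: [0.6007, -0.117, 0.0917]
orientation: [-179.9, 0.0, -105.2]
force: [0.0, 0.4, 0.4]
opening: 0.0599
gripper_force: 0.0
```

>>> {"name": "send_rows", "arguments": {"deltas": [[[0,0,0],0],[[0,0,0],0],[[0,0,0],0],[[0,0,0],0],[[0,0,0],0]]}}

```text
clock: 17.27
tool_pos: [0.6002, -0.117, 0.0909]
orientation: [-180.0, 0.0, -105.2]
force: [-1.1, 0.3, 3.5]
opening: 0.0399
gripper_force: 30.0
```

>>> {"name": "send_rows", "arguments": {"deltas": [[[0,0,-0.015],0],[[0,0,-0.05],0],[[0,0,-0.09],0],[[0,0,-0.115],0],[[0,0,-0.125],0]]}}

```text
clock: 17.68
tool_pos: [0.6016, -0.1171, 0.1949]
orientation: [-179.7, 0.1, -105.2]
force: [0.3, 0.3, -0.7]
opening: 0.0401
gripper_force: 30.0
```

Run:
```python
from h import *
o=ctrl.get_obs(); print(o["tool_pos"],o["orientation"],o["opening"])
for yaw in (-93,-3): print(yaw); plan((.636,.189,.191),yaw,3,(.600,-.117,.191),-105.3)
```

```text
[ 0.60157505 -0.11709726  0.19490992] [-1.79698570e+02  7.54321549e-02 -1.05182594e+02] 0.040071493719636996
-93
call 0 shift [-0.1269  0.0192  0.    ] turn -0.0456 (mm 103 deg 4)
call 1 shift [-0.128   0.0101  0.    ] turn -0.0456 (mm 103 deg 4)
call 2 shift [-0.1284  0.0009  0.    ] turn -0.0456 (mm 103 deg 4)
-3
call 0 shift [-0.1269  0.0192  0.    ] turn -0.3789 (mm 103 deg 34)
call 1 shift [-0.1159 -0.0553 -0.    ] turn -0.3789 (mm 103 deg 34)
call 2 shift [-0.0649 -0.1107 -0.    ] turn -0.3789 (mm 103 deg 34)
```

>>> {"name": "send_rows", "arguments": {"deltas": [[[-0.013,0.002,0],-0.006],[[-0.038,0.006,0],-0.015],[[-0.066,0.01,0],-0.025],[[-0.096,0.015,0],-0.035],[[-0.127,0.0192,0],-0.0456]]}}

```text
clock: 18.1
tool_pos: [0.611, -0.0139, 0.1893]
orientation: [179.9, -0.0, -101.1]
force: [0.2, 0.4, -1.4]
opening: 0.0398
gripper_force: 30.0
```

>>> {"name": "send_rows", "arguments": {"deltas": [[[-0.026,0.002,0],-0.009],[[-0.051,0.004,0],-0.018],[[-0.077,0.006,0],-0.027],[[-0.102,0.008,0],-0.036],[[-0.128,0.0101,0],-0.0456]]}}

```text
clock: 18.52
tool_pos: [0.6229, 0.0884, 0.1891]
orientation: [179.9, -0.0, -97.0]
force: [0.0, -0.0, -1.9]
opening: 0.0394
gripper_force: 30.0
```

>>> {"name": "send_rows", "arguments": {"deltas": [[[-0.031,0,0],-0.012],[[-0.062,0,0],-0.024],[[-0.09,0,0],-0.034],[[-0.115,0,0],-0.042],[[-0.1284,0.0009,0],-0.0456]]}}

```text
clock: 18.93
tool_pos: [0.6353, 0.1915, 0.1893]
orientation: [179.9, -0.0, -92.8]
force: [0.5, -0.5, -1.3]
opening: 0.0398
gripper_force: 30.0
```

>>> {"name": "send_rows", "arguments": {"deltas": [[[0,0,0],0],[[0,0,0.01],0],[[0,0,0.03],0],[[0,0,0.05],0],[[0,0,0.06],0]]}}

```text
clock: 19.35
tool_pos: [0.6343, 0.1875, 0.1399]
orientation: [179.8, -0.1, -93.0]
force: [-0.7, -0.3, -1.3]
opening: 0.0399
gripper_force: 30.0
```

Run:
```python
from h import *
w=ctrl.snapshot("wrist"); save(w,"w6")
o=ctrl.get_obs(); print(o["tool_pos"],o["orientation"],o["opening"])
for X in box((.639,.254,np.radians(-3)),.19,.27,.028,.028)[::2]: print(np.round(X,3),proj(w,X,True).round())
```

```text
[0.6339012  0.18736228 0.13885464] [ 1.79740399e+02 -1.32478958e-01 -9.30088453e+01] 0.03979755656131778
[0.537 0.124 0.028] [479. 145.]
[0.551 0.394 0.028] [425. 480.]
[0.727 0.114 0.028] [149. 145.]
[0.741 0.384 0.028] [203. 481.]
```

View pics/w6.png

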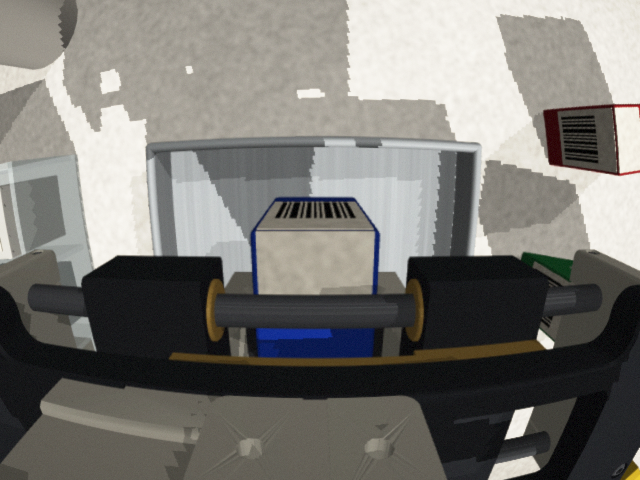

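The tray's near rim is at row 143, columns 148–480, as predicted, and the carton is central over the bay. I lower it and release.

>>> {"name": "send_rows", "arguments": {"deltas": [[[0,0,0.01],0],[[0,0,0.025],0],[[0,0,0.04],0],[[0,0,0.053],0],[[0,0,0.0605],0]]}}

```text
clock: 19.82
tool_pos: [0.6349, 0.1887, 0.093]
orientation: [179.9, -0.1, -92.9]
force: [-18.6, 0.3, 42.3]
opening: 0.04
gripper_force: 30.0
```

>>> {"name": "send_rows", "arguments": {"deltas": [[[0,0,0],0],[[0,0,0],0],[[0,0,0],0],[[0,0,0.001],0],[[0,0,0.001],0]]}}

```text
clock: 20.23
tool_pos: [0.6355, 0.1891, 0.0931]
orientation: [180.0, 0.0, -92.9]
force: [0.8, 0.4, -1.6]
opening: 0.0398
gripper_force: 30.0
```

>>> {"name": "send_rows", "arguments": {"deltas": [[[0,0,0],0],[[0,0,0],0],[[0,0,0],0],[[0,0,0],0],[[0,0,0],0]]}}

```text
clock: 20.65
tool_pos: [0.6356, 0.1891, 0.0934]
orientation: [-180.0, 0.0, -92.9]
force: [0.6, 0.7, -0.8]
opening: 0.0399
gripper_force: 30.0
```

>>> {"name": "send_rows", "arguments": {"deltas": [[[0,0,0],0],[[0,0,0],0],[[0,0,0],0],[[0,0,0],0],[[0,0,0],0]], "gripper": 0.9}}

```text
clock: 21.07
tool_pos: [0.6356, 0.1892, 0.0935]
orientation: [-180.0, 0.0, -92.9]
force: [-0.5, 0.9, 0.2]
opening: 0.0676
gripper_force: 0.0
```

>>> {"name": "send_rows", "arguments": {"deltas": [[[0,0,0],0],[[0,0,0],0],[[0,0,0],0],[[0,0,0],0],[[0,0,0],0]]}}

```text
clock: 21.48
tool_pos: [0.6356, 0.1891, 0.0934]
orientation: [-180.0, 0.0, -92.9]
force: [-0.5, 0.2, -0.3]
opening: 0.0786
gripper_force: 0.0
```

>>> {"name": "send_rows", "arguments": {"deltas": [[[0,0,-0.01],0],[[0,0,-0.03],0],[[0,0,-0.07],0],[[0,0,-0.11],0],[[0,0,-0.14],0]]}}

```text
clock: 21.9
tool_pos: [0.6361, 0.1892, 0.2087]
orientation: [-179.9, 0.0, -92.9]
force: [-0.1, -0.3, 0.7]
opening: 0.0788
gripper_force: 0.0
```

>>> {"name": "send_rows", "arguments": {"deltas": [[[0,0,-0.03],0],[[0,0,-0.06],0],[[0,0,-0.09],0],[[0,0,-0.11],0],[[0,0,-0.12],0]]}}

```text
clock: 22.32
tool_pos: [0.6362, 0.1893, 0.3052]
orientation: [-179.8, 0.1, -92.9]
force: [0.9, 0.1, -0.3]
opening: 0.0792
gripper_force: 0.0
```

>>> {"name": "send_rows", "arguments": {"deltas": [[[0,0,0],0],[[0,0,0],0],[[0,0,0],0],[[0,0,0],0],[[0,0,0],0]]}}

```text
clock: 22.73
tool_pos: [0.6353, 0.189, 0.3]
orientation: [179.9, -0.1, -92.9]
force: [-0.0, -0.9, -0.5]
opening: 0.0785
gripper_force: 0.0
```

Run:
```python
from h import *
w=ctrl.snapshot("wrist"); s=ctrl.snapshot("side")
o=ctrl.get_obs(); print(o["tool_pos"],o["opening"],o["clock"])
C=np.hstack([cv2.resize(w["color"],(400,300)),cv2.resize(s["color"][150:390,160:480],(400,300))]);cv2.imwrite("pics/end.png",C[:,:,::-1])
```

```text
[0.63542851 0.18902894 0.30045688] 0.07861451426854865 22.8333
```

View pics/end.png

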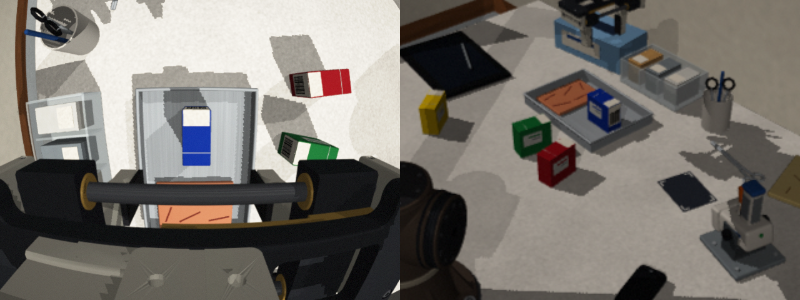

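The blue carton stands upright on the tray floor beside the pad: at (197,136) in the left view and (604,108) in the right. Everything else is where it was.

```bash
python3 -c "
from plant import ctrl
print(ctrl.close_job())"
```

```text
the job is handed in; nothing more can be done
None
```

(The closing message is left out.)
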